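Dispense two columns from the rotary feeder

TASK

Turn the feeder's drum slowly with the turnstile on its end, its top coming towards the open front, so that two columns drop by themselves, one after the other, into the catch tray under it; let the first come to rest before the second drops, keep the third in the drum, and do not touch the columns. Only then draw the tray forward by its handle, flat on the table, until all of it is in front of the feeder, with both columns still in it. Leave the flask, the jar and the bottle alone.

Things in the scene. Friction and masses are not known exactly. Their poses are not given: they have to be found in the camera images.
- feeder: rotary feeder, fixed on the table: two aluminium side plates (146 mm deep in x, 230 mm over all in y, 188 mm tall), a six-vane drum between them under a clear hood. Origin on the table under the drum's middle; z up; the hood's open side faces -x; side plates' front edge at x = -73 mm; turnstile on the -y end
- drum (a joint): drum turn, rad (-0.3 to 6), growing as its top comes over to the open front (feeder -x). Stiff (3 N at a peg), stays where left. Six pockets, 60 deg apart; three neighbours hold a column each. A column slides out in front, down into the tray, once the vane under it tilts 20 to 50 deg below level (friction): first after 0.5 to 1.3 rad, each next about 1.05 (0.7 to 1.4) rad later
- drum_axis (a point): middle of the drum on its axis of turning, 115 mm above the table; drum radius 62 mm, hood outer radius 68 mm (hood top 183 mm above the table)
- tray_floor (a point): middle of the inner floor of the loose dark steel catch tray, 4 mm above its underside; tray 75 mm deep (x), 206 wide (y), 28 high, walls 4 mm, 350 g, standing on the table under the drum's open front, between the side plates (4 mm free each side). Axes as the feeder's; its back edge is 37.5 mm behind this point (+x)
- tray_handle (a point): middle of the tray's level black handle bar, 10 mm thick (x), 110 mm long (y), 12 mm high, centre 26 mm above the table, 77.5 mm in front of the tray's middle, 35 mm clear gap between bar and tray
- peg_1 (a point): turnstile peg, black, level, 14 mm diameter, 45 mm long (this point 22.5 mm from its -y free end), parallel to the drum axis, 85 mm from it, 60 degrees from its neighbours, 148 mm to feeder -y of the drum's middle; its inner end is on a thin steel arm. Within reach from above while within some 50 degrees of the top
- peg_2 (a point): the same on the peg 60 x 1 degrees behind peg_1 (it reaches the top 1 x 60 degrees later)
- peg_3 (a point): the same on the peg 60 x 2 degrees behind peg_1 (it reaches the top 2 x 60 degrees later)
- peg_4 (a point): the same on the peg 60 x 3 degrees behind peg_1 (it reaches the top 3 x 60 degrees later)
- peg_5 (a point): the same on the peg 60 x 4 degrees behind peg_1 (it reaches the top 4 x 60 degrees later)
- peg_6 (a point): the same on the peg 60 x 5 degrees behind peg_1 (it reaches the top 5 x 60 degrees later)
- column_1_centre (a point): steel chromatography column, a rod 176 mm long and 17 mm across its square end nuts (tube 10 mm), 110 g; this point is its centre, y runs along it. In the foremost loaded pocket: the first to drop
- column_2_centre (a point): steel chromatography column, a rod 176 mm long and 17 mm across its square end nuts (tube 10 mm), 110 g; this point is its centre, y runs along it. In the next pocket: the second to drop
- column_3_centre (a point): steel chromatography column, a rod 176 mm long and 17 mm across its square end nuts (tube 10 mm), 110 g; this point is its centre, y runs along it. In the pocket after that; to stay in the drum
- flask: clear conical flask, 62 mm wide, 100 mm tall, bystander; origin under its middle
- jar: small sample jar with a screw cap, 41 mm wide, 53 mm tall, bystander; origin under its middle
- bottle: small clear screw-cap bottle, 56 mm wide, 100 mm tall, bystander; origin under its middle

How it is judged:
By the outcome, as a careful person would: the job done as asked, in the order asked, and still so for the second after the job is handed in, with the robot touching nothing.
It also fails if it takes over 69 s, if anything falls off the work surface, if the arm or the gripper's body presses on something with over 40 N, if the wrist force passes 120 N, or if a joint passes its speed limit or range.

ROBOT

A 6-joint arm with a two-finger parallel gripper is mounted at the origin on a cart in front of the work surface, level with it; the furniture and walls round the work are solid. World frame = base frame: x ahead of the robot, y to its left, z up, the work surface at z = 0. Lengths are in m, angles in rad, forces in N, time in s.
With the tool pointing down it reaches from about 0.375 to 0.9 m from the base axis. Payload 3.1 kg.
Tool frame: the origin (TCP) lies at the very end of the fingers, on their centre line; the grasp point (between the pads) lies 19 mm behind it; z points along the fingers, y is the line along which they close (so a half turn about z gives the same grasp; the last joint's range is limited). The gripper opens to 87 mm and grips with 3 to 60 N. Pads are 19 mm wide; open, the fingers measure 117 mm over their backs; the gripper's body (75 mm by 190 mm) begins 51 mm behind the grasp point.
Start: joints at [-1.435, 0.527, 1.433, -0, 1.181, -0.178], TCP at [0.193, -0.594, 0.223] pointing down, gripper open.
Joint ranges: [-3.08, 3.08], [-0.75, 2.2], [0.22, 2.44], [-1.43, 4.57], [0, 2.65], [-2.85, 2.85]. Speed limits (rad/s): [2.79, 2.79, 3.14, 3.14, 3.14, 3.14].

INTERFACE

Orientations are given as a unit quaternion [x, y, z, w].
In Python, from rig import status, viewer, robot gives the robot as it stands.
- The arm moves only by the tool arm_command, never from a script. Its arguments are lists of equal length, an entry for each row: "delta_rot": the turn, a rotation vector about the tool's x, y, z in degrees, a list of three; "delta_pos": the shift along the tool's x, y, z in m, a list of three; "gripper": the closure, from -1 (fully open) to 1 (shut). In form: {"delta_rot": [[rx, ry, rz], ...], "delta_pos": [[dx, dy, dz], ...], "gripper": [gripper, ...]}. A call has 1 to 12 rows; each row is the pose to reach, as a shift and turn from the pose commanded when the call began, along the tool's axes at that moment; what a row does not reach only later rows make up. A row lasts 1/12 s, in which the tool goes at most 41.7 mm and 7.16 degrees, less where a joint would pass 70% of its speed; a pose out of reach is approached as far as the arm can. A call with a gripper value outside its range is refused whole. The fingers move at their own pace and stop on an object; "grip_force" is the grip in N (left out, the last holds). Time passes only in rows, so rows that repeat a pose let the fingers close. It gives the time, the measured TCP pose, the force, the opening and the grip force at its end, in the units of the state.
- status.get_obs(): the state, without advancing time (a new reading comes with each control period).
- viewer.camera(name): name is "side" or "top" or "wrist"; returns a dict with "pixels" (480x640x3 uint8, blue, green, red), "fx", "fy", "cx", "cy" (pixels), "k1" (the pictures are not rectified: a ray, as slopes to the right and down, at radius r is drawn at 1 + k1 r^2 times it, then the intrinsics apply), "pose" (4x4, takes a point from camera to world coordinates); the wrist camera has in their place "mount" (4x4, takes a point from camera to tool coordinates, whose origin is the TCP and whose axes are the flange's). Camera axes: x right, y down, z forward; pixel columns grow to the right and rows downward; lengths in m; the calibration is good to about 2 mm. A picture is of the moment at which its call begins: read the wrist's pose just before it. There is no depth.
- robot.hand_in(): hands the job in; it is judged then, once.
The state is a dict: "time": time; "q": joint angles; "joint_velocities": joint speeds; "joint_torque": joint torques, N m; "position": TCP position; "tool_rot": TCP orientation; "ft_force": force on the tool from outside, world axes, zero at the start; "moment": the same for the moment, N m; "grip_width": finger opening in m; "grip_force": force on a finger pad.
Only numpy, scipy, OpenCV 4.12 (cv2) and the standard library are available. Lean on these libraries where they do the work, as an engineer would, in place of code of your own. Each camera call takes 0.05 s, during which the arm holds its last target. There are 200 camera calls.

## Working session

There is one attempt and no reset: what is moved stays moved. The work goes in short steps, Python scripts to look and compute and a tool call to move; the robot and the scene stay as the last step left them, time stands still between calls to the robot, and variables do not carry over. Pictures are saved under pics/ and viewed, at most 10 in all, crops included, and the job is handed in when it is done.

Besides the shell and the picture viewer there is one more tool, called after "Emit:" as name(argument=value, ...), one argument or row to a line, values as JSON. arm_command: Moves the arm, as the interface text tells. Its arguments: {"type":"object","properties":{"delta_rot":{"type":"array","items":{"type":"array","items":{"type":"number"}}},"delta_pos":{"type":"array","items":{"type":"array","items":{"type":"number"}}},"gripper":{"type":"array","items":{"type":"number"}},"grip_force":{"type":"number"}},"required":["delta_rot","delta_pos","gripper"]}

```bash
ls; mkdir -p pics; cat > h.py <<'E'
import numpy as np, cv2
from rig import status, viewer, robot
from scipy.spatial.transform import Rotation as R
def tool():
    o=status.get_obs(); T=np.eye(4); T[:3,:3]=R.from_quat(o['tool_rot']).as_matrix(); T[:3,3]=o['position']; return T
def cam(n):
    T=tool(); c=viewer.camera(n); c['T']=c['pose'] if n!='wrist' else T@np.array(c['mount']); c['T']=np.array(c['T']); return c
def ray(c,u,v):
    K=np.array([[c['fx'],0,c['cx']],[0,c['fy'],c['cy']],[0,0,1.]])
    p=cv2.undistortPoints(np.array([[[u,v]]],float),K,np.array([c['k1'],0,0,0,0.]))[0,0]
    return c['T'][:3,3], c['T'][:3,:3]@np.array([p[0],p[1],1])
def onz(c,u,v,z):
    o,d=ray(c,u,v); return o+d*(z-o[2])/d[2]
def tri(rs):
    A=0;b=0
    for o,d in rs:
        d=d/np.linalg.norm(d); P=np.eye(3)-np.outer(d,d); A=A+P; b=b+P@o
    x=np.linalg.solve(A,b)
    return x,[np.linalg.norm(np.cross(x-o,d/np.linalg.norm(d))) for o,d in rs]
def proj(c,X):
    p=np.linalg.inv(c['T'])@np.append(X,1); K=np.array([[c['fx'],0,c['cx']],[0,c['fy'],c['cy']],[0,0,1.]])
    return cv2.projectPoints(p[None,:3],np.zeros(3),np.zeros(3),K,np.array([c['k1'],0,0,0,0.]))[0].ravel()
E
python3 - <<'E'
from h import *
for n in ['side','top','wrist']:
    c=cam(n); cv2.imwrite(f'pics/{n}0.png',c['pixels'])
    print(n,c['T'].round(3).tolist(),c['fx'],c['k1'])
o=status.get_obs();print(o['time'],o['tool_rot'],o['ft_force'])
E
```

```text
pics
side [[-0.986, -0.096, 0.137, 0.449], [-0.167, 0.493, -0.854, 0.956], [0.015, -0.865, -0.502, 0.635], [0.0, 0.0, 0.0, 1.0]] 500.1824016434355 -0.14175645338755996
top [[-0.005, -0.998, 0.067, 0.497], [-1.0, 0.005, -0.0, 0.133], [-0.0, -0.067, -0.998, 1.316], [0.0, 0.0, 0.0, 1.0]] 517.0206194084356 0.03475247552530728
wrist [[0.309, -0.911, -0.274, 0.268], [-0.951, -0.296, -0.088, -0.568], [-0.001, 0.287, -0.958, 0.383], [0.0, 0.0, 0.0, 1.0]] 430.42291237716705 -0.07721692250699794
0.15 [ 9.87715502e-01  1.56260754e-01  1.40654121e-05 -8.14131252e-04] [-0.7876466   0.40804321 -0.5545722 ]
```

View pics/side0.png

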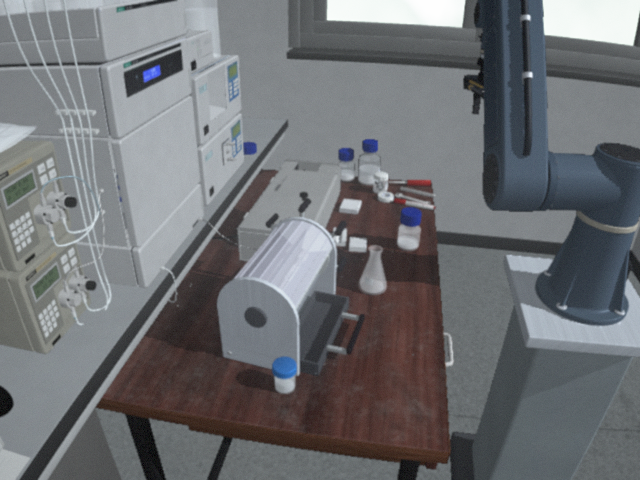

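View pics/top0.png

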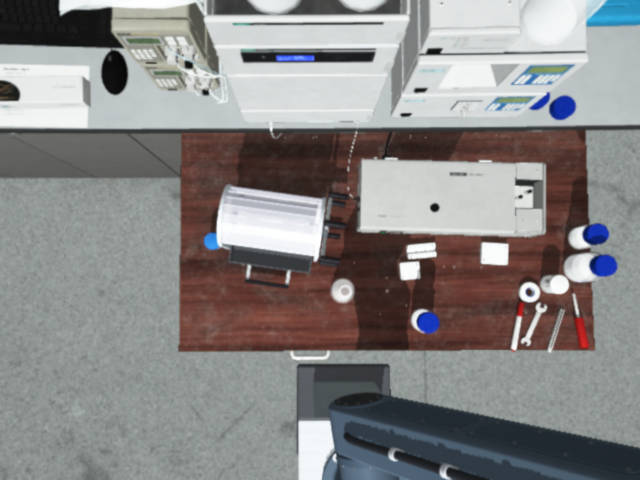

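The side view shows the feeder at (280,290) with the tray and handle in front at (340,340). The jar is at (285,375), the flask at (373,270) and the bottle at (409,230). In the top view the feeder is at (270,225), the pegs at (335,195–262), the handle at (268,278), the flask at (343,290) and a large box to the right from x=358.

```bash
python3 - <<'E'
from h import *
im=cv2.imread('pics/top0.png')[170:300,200:370]
cv2.imwrite('pics/topc.png',cv2.resize(im,None,fx=4.6,fy=4.6,interpolation=cv2.INTER_CUBIC))
im=cv2.imread('pics/side0.png')[170:410,200:440]
cv2.imwrite('pics/sidec.png',cv2.resize(im,None,fx=2.5,fy=2.5,interpolation=cv2.INTER_CUBIC))
c=cam('top')
for n,u,v,z in [('plate -y top',324,0,.183)]: pass
for n,u,v,z in [('A',217,250,0.1),('handL',247,281,.032),('handR',289,285,.032),('flask',343,290,.05),('box corner',360,235,.1),('boxcorner2',361,160,.1)]:
    print(n,onz(c,u,v,z).round(3))
E
```

```text
A [0.569 0.347 0.1  ]
handL [0.495 0.284 0.032]
handR [0.485 0.181 0.032]
flask [0.472 0.048 0.05 ]
box corner [0.602 0.01  0.1  ]
boxcorner2 [0.781 0.006 0.1  ]
```

View pics/topc.png

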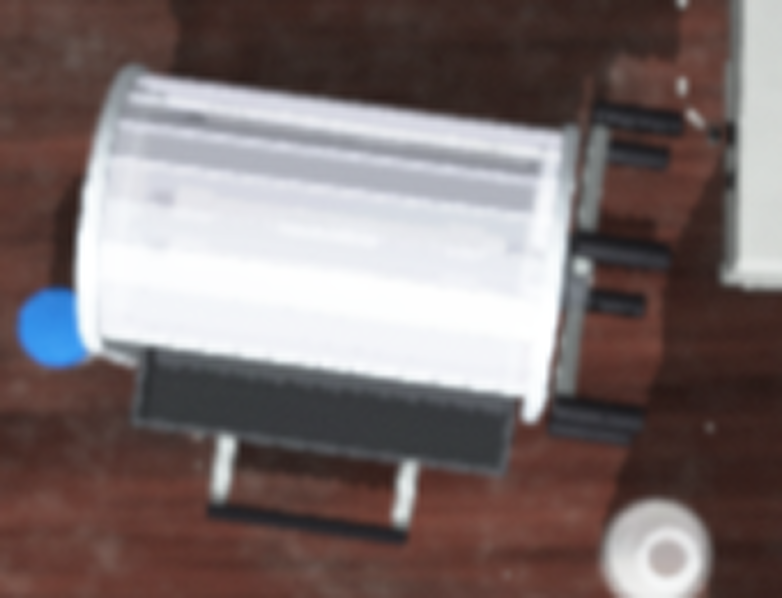

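View pics/sidec.png

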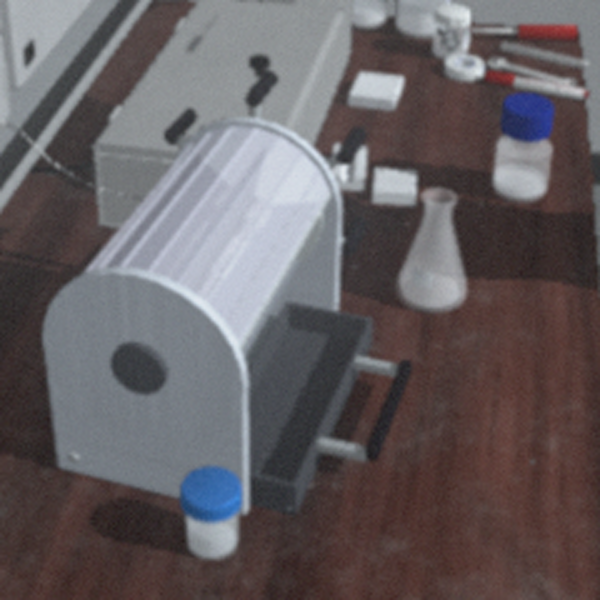

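The crop shows pegs at rear (640,118), top (626,250) and front (597,413). Handle ends are at (210,512) and (405,537), and the feeder is yawed about 7°. The side crop shows peg free ends at (193,113), (272,78) and (358,132), and the tray is empty.

```bash
cat > m.py <<'E'
from h import *
t=cam('top');s=cam('side')
ft=lambda u,v:ray(t,u/4.6+200-.4,v/4.6+170-.4)
fs=lambda u,v:ray(s,u/2.5+200-.3,v/2.5+170-.3)
for n,a,b in [('A',(681,122),(193,113)),('T',(667,257),(272,80)),('F',(641,416),(358,132)),('handL',(210,512),(375,452)),('handR',(405,538),(405,366)),('trayFL',(137,425),(297,506)),('trayFR',(503,470),(370,322)),('jarcap',(57,328),(211,485)),('plateL bottomfront',(100,357),(248,510))]:
    X,e=tri([ft(*a),fs(*b)]); print(n,X.round(4),np.round(e,4))
g=lambda u,v,z:onz(t,u/4.6+199.6,v/4.6+169.6,z).round(4)
for n,u,v,z in [('handL',210,512,.032),('handR',405,538,.032),('trFL',137,425,.028),('trFR',503,470,.028),('Tfree',667,257,.2),('Tin',578,245,.2),('flask',655,550,.05)]: print(n,g(u,v,z))
# handle mask in top: dark pixels
im=t['pixels'].astype(int); m=((im.max(2)<45)).astype(np.uint8); m[:270]=0; m[295:]=0; m[:,:235]=0;m[:,300:]=0
n,l,st,ce=cv2.connectedComponentsWithStats(m); i=1+st[1:,4].argmax(); ys,xs=np.where(l==i); print(st[i],ce[i],np.degrees(np.arctan(np.polyfit(xs,ys,1)[0])),onz(t,*ce[i],.030))
# box height: corner seen both
E
python3 m.py
```

```text
A [0.6844 0.0422 0.1539] [0.0018 0.0018]
T [0.6141 0.0529 0.1962] [0.0009 0.0009]
F [0.5406 0.0639 0.1616] [0.0005 0.0005]
handL [0.4949 0.2893 0.0271] [0.0007 0.0007]
handR [0.4817 0.1842 0.0241] [0.0008 0.0008]
trayFL [0.5432 0.332  0.0071] [0.0003 0.0003]
trayFR [0.5168 0.1309 0.0231] [0.0007 0.0007]
jarcap [0.5943 0.3681 0.0521] [0.0005 0.0005]
plateL bottomfront [0.5772 0.3507 0.0159] [0.0034 0.0034]
handL [0.4956 0.2888 0.032 ]
handR [0.481  0.1839 0.032 ]
trFL [0.5428 0.3289 0.028 ]
trFR [0.5174 0.1309 0.028 ]
Tfree [0.6146 0.0533 0.2   ]
Tin [0.6205 0.0952 0.2   ]
flask [0.4742 0.0506 0.05  ]
[246 280  41   7  68] [265.52941176 283.        ] 8.1540779849136 [0.49010287 0.23876776 0.03      ]
```

```bash
cat > d.py <<'E'
import sys
from h import *
# usage: d.py x' y' z  (feeder-aligned coords) -> tool delta ; yaw error
YAW=-7.5
c,s_=np.cos(np.radians(YAW)),np.sin(np.radians(YAW))
F=np.array([[c,-s_,0],[s_,c,0],[0,0,1.]])
o=status.get_obs();T=tool()
print('t',round(o['time'],2),"feeder pos",(F.T@T[:3,3]).round(4),'yaw',np.degrees(np.arctan2(T[1,0],T[0,0])).round(2),'w',round(o['grip_width'],4),'F',np.round(o['ft_force'],1))
if len(sys.argv)>3:
    g=F@np.array(sys.argv[1:4],float); print('delta',(T[:3,:3].T@(g-T[:3,3])).round(4))
E
python3 d.py .45 -.1 .3; python3 d.py .64 .150 .28
```

```text
t 0.3 feeder pos [ 0.2688 -0.564   0.2222] yaw 17.98 w 0.0866 F [-0.5  0.2  0.6]
delta [ 0.3632 -0.341  -0.0775]
t 0.3 feeder pos [ 0.2688 -0.564   0.2222] yaw 17.98 w 0.0866 F [-0.5  0.2  0.6]
delta [ 0.6422 -0.4849 -0.0573]
```

Emit:
arm_command(
  delta_rot=[
    [0,0,7],
    [0,0,14],
    [0,0,20],
    [0,0,25.5],
    [0,0,25.5],
    [0,0,25.5],
    [0,0,25.5],
    [0,0,25.5],
    [0,0,25.5],
    [0,0,25.5],
    [0,0,25.5],
    [0,0,25.5],
  ],
  delta_pos=[
    [0.03,-0.027,-0.006],
    [0.06,-0.054,-0.012],
    [0.09,-0.081,-0.018],
    [0.12,-0.108,-0.024],
    [0.15,-0.135,-0.03],
    [0.18,-0.162,-0.036],
    [0.21,-0.189,-0.042],
    [0.24,-0.216,-0.048],
    [0.27,-0.243,-0.054],
    [0.3,-0.27,-0.06],
    [0.33,-0.297,-0.066],
    [0.35,-0.315,-0.07],
  ],
  gripper=[1,1,1,1,1,1,1,1,1,1,1,1],
)

```text
time: 1.3
position: [0.4297, -0.1837, 0.2933]
tool_rot: [0.998, -0.065, 0.001, -0.0]
ft_force: [-0.0, -1.6, 0.6]
grip_width: 0.0149
grip_force: 0.0
```

```bash
python3 d.py .632 .150 .28
```

```text
t 1.3 feeder pos [ 0.45   -0.126   0.2933] yaw -7.42 w 0.0149 F [-0.  -1.6  0.6]
delta [ 0.1824 -0.2758  0.0137]
```

Emit:
arm_command(
  delta_rot=[
    [0,0,0],
    [0,0,0],
    [0,0,0],
    [0,0,0],
    [0,0,0],
    [0,0,0],
    [0,0,0],
    [0,0,0],
    [0,0,0],
    [0,0,0],
    [0,0,0],
    [0,0,0],
  ],
  delta_pos=[
    [0.02,-0.03,0],
    [0.04,-0.06,0],
    [0.06,-0.09,0],
    [0.08,-0.12,0],
    [0.1,-0.15,0],
    [0.12,-0.18,0],
    [0.14,-0.21,0.005],
    [0.16,-0.24,0.01],
    [0.175,-0.265,0.013],
    [0.1825,-0.276,0.013],
    [0.1825,-0.276,0.013],
    [0.1825,-0.276,0.013],
  ],
  gripper=[1,1,1,1,1,1,1,1,1,1,1,1],
)

```text
time: 2.3
position: [0.6454, 0.0633, 0.279]
tool_rot: [0.998, -0.065, -0.001, 0.0]
ft_force: [-0.3, -0.0, -0.6]
grip_width: 0.0003
grip_force: 0.0
```

```bash
python3 d.py .632 .150 .185; python3 - <<'E'
from h import *
w=cam('wrist'); cv2.imwrite('pics/w1.png',w['pixels'])
E
```

```text
t 2.3 feeder pos [0.6316 0.147  0.279 ] yaw -7.44 w 0.0003 F [-0.3 -0.  -0.6]
delta [ 0.0005 -0.0031  0.094 ]
```

View pics/w1.png

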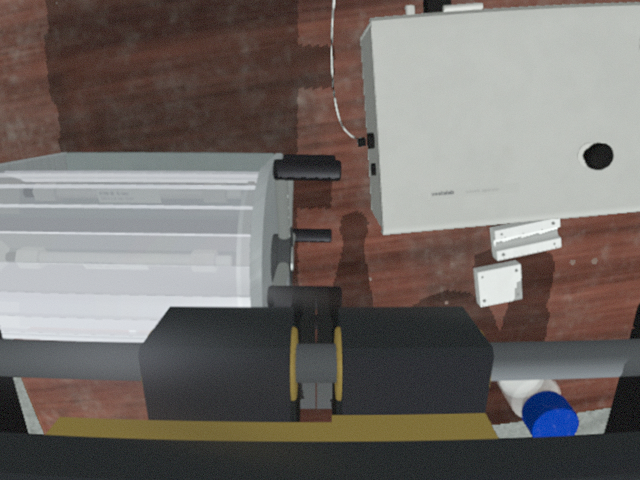

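The wrist view shows the fingertips at (316,350), the rear peg at (308,167) and the top peg partly hidden at (305,297).

```bash
python3 - <<'E'
from h import *
w=cam('wrist');a=np.radians(-7.5);c,s=np.cos(a),np.sin(a);F=np.array([[c,-s,0],[s,c,0],[0,0,1.]])
for n,p in [('Tfree',(.602,.1325,.2)),('Tin',(.602,.1775,.2)),('Afree',(.673,.1325,.154)),('Ain',(.673,.1775,.154)),('boxc',(0,0,0))]:
    print(n,proj(w,F@np.array(p)).round(1))
T=tool();print('tcp',proj(w,T[:3,3]).round(1))
for u,v,z in [(340,167,.154),(274,166,.154),(341,297,.2),(269,297,.2)]: print((F.T@onz(w,u,v,z)).round(4))
E
```

```text
Tfree [339.7 296.6]
Tin [265.9 296.6]
Afree [337.6 169.7]
Ain [269.9 169.7]
boxc [410.1 595.9]
tcp [319.4 310.8]
[0.6748 0.1309 0.154 ]
[0.6755 0.1747 0.154 ]
[0.6017 0.1317 0.2   ]
[0.6017 0.1756 0.2   ]
```

Emit:
arm_command(
  delta_rot=[
    [0,0,0],
    [0,0,0],
    [0,0,0],
    [0,0,0],
    [0,0,0],
    [0,0,0],
    [0,0,0],
    [0,0,0],
  ],
  delta_pos=[
    [0,-0.003,0.02],
    [0,-0.004,0.04],
    [0,-0.004,0.06],
    [0,-0.004,0.08],
    [0,-0.004,0.094],
    [-0.004,-0.004,0.094],
    [-0.008,-0.004,0.094],
    [-0.012,-0.004,0.094],
  ],
  gripper=[1,1,1,1,1,1,1,1],
)

```text
time: 3.07
position: [0.6345, 0.0676, 0.1869]
tool_rot: [0.998, -0.066, 0.001, 0.0]
ft_force: [2.3, -0.6, -1.4]
grip_width: 0.0003
grip_force: 1.5
```

```bash
python3 d.py; python3 - <<'E'
import numpy as np
# push path: finger centre x = .598+.085 sin(phi)+.0165, TCP z=.115+.085cos(phi)-.014
for p in range(0,-66,-5):
    a=np.radians(p); print(p,(.598+.085*np.sin(a)+.0165).round(4),(.101+.085*np.cos(a)).round(4))
E
```

```text
t 3.07 feeder pos [0.6202 0.1498 0.1869] yaw -7.58 w 0.0003 F [ 2.3 -0.6 -1.4]
0 0.6145 0.186
-5 0.6071 0.1857
-10 0.5997 0.1847
-15 0.5925 0.1831
-20 0.5854 0.1809
-25 0.5786 0.178
-30 0.572 0.1746
-35 0.5657 0.1706
-40 0.5599 0.1661
-45 0.5544 0.1611
-50 0.5494 0.1556
-55 0.5449 0.1498
-60 0.5409 0.1435
-65 0.5375 0.1369
```

Emit:
arm_command(
  delta_rot=[
    [0,0,0],
    [0,0,0],
    [0,0,0],
    [0,0,0],
    [0,0,0],
    [0,0,0],
    [0,0,0],
    [0,0,0],
    [0,0,0],
    [0,0,0],
    [0,0,0],
    [0,0,0],
  ],
  delta_pos=[
    [-0.0025,0,0],
    [-0.005,0,0],
    [-0.0075,0,0],
    [-0.01,0,0],
    [-0.0125,0,0],
    [-0.015,0,0.0005],
    [-0.0175,0,0.001],
    [-0.02,0,0.001],
    [-0.0225,0,0.0015],
    [-0.025,0,0.002],
    [-0.0275,0,0.0025],
    [-0.03,0,0.003],
  ],
  gripper=[1,1,1,1,1,1,1,1,1,1,1,1],
)

```text
time: 4.07
position: [0.6041, 0.0729, 0.1823]
tool_rot: [0.998, -0.066, -0.0, -0.0]
ft_force: [3.5, 0.6, 1.8]
grip_width: 0.0008
grip_force: 1.6
```

```bash
python3 d.py; cat > look.py <<'E'
import sys
from h import *
s=cam('side'); k=sys.argv[1]
cv2.imwrite(f'pics/s{k}.png',s['pixels'])
g=cv2.cvtColor(s['pixels'],cv2.COLOR_BGR2GRAY).astype(int)
r=cv2.cvtColor(cv2.imread('pics/side0.png'),cv2.COLOR_BGR2GRAY).astype(int)
# tray interior region as polygon in full px
m=np.zeros(g.shape,np.uint8)
cv2.fillPoly(m,[np.array([[303,360],[318,297],[345,302],[322,362]])],1)
print('tray diff: mean',np.abs(g-r)[m>0].mean().round(2),'bright px',int(((g-r>25)&(m>0)).sum()))
E
python3 look.py 1
```

```text
t 4.07 feeder pos [0.5894 0.1511 0.1823] yaw -7.52 w 0.0008 F [3.5 0.6 1.8]
tray diff: mean 5.57 bright px 0
```

Emit:
arm_command(
  delta_rot=[
    [0,0,0],
    [0,0,0],
    [0,0,0],
    [0,0,0],
    [0,0,0],
    [0,0,0],
    [0,0,0],
    [0,0,0],
    [0,0,0],
    [0,0,0],
  ],
  delta_pos=[
    [-0.002,0,0.001],
    [-0.0045,0,0.0015],
    [-0.0065,0,0.0025],
    [-0.009,0,0.0035],
    [-0.011,0,0.0045],
    [-0.0135,0,0.0055],
    [-0.0155,0,0.0065],
    [-0.018,0,0.008],
    [-0.018,0,0.008],
    [-0.018,0,0.008],
  ],
  gripper=[1,1,1,1,1,1,1,1,1,1],
)

```text
time: 4.95
position: [0.5857, 0.0748, 0.1741]
tool_rot: [0.998, -0.066, -0.001, 0.0]
ft_force: [2.2, 0.2, 1.8]
grip_width: 0.0006
grip_force: 0.8
```

```bash
python3 d.py; python3 look.py 2
```

```text
t 4.95 feeder pos [0.5709 0.1506 0.1741] yaw -7.52 w 0.0006 F [2.2 0.2 1.8]
tray diff: mean 5.55 bright px 0
```

Emit:
arm_command(
  delta_rot=[
    [0,0,0],
    [0,0,0],
    [0,0,0],
    [0,0,0],
    [0,0,0],
    [0,0,0],
    [0,0,0],
    [0,0,0],
  ],
  delta_pos=[
    [-0.002,0,0.0015],
    [-0.004,0,0.003],
    [-0.006,0,0.004],
    [-0.0085,0,0.0055],
    [-0.0085,0,0.0055],
    [-0.0085,0,0.0055],
    [-0.0085,0,0.0055],
    [-0.0085,0,0.0055],
  ],
  gripper=[1,1,1,1,1,1,1,1],
)

```text
time: 5.67
position: [0.578, 0.0758, 0.1686]
tool_rot: [0.998, -0.066, -0.0, 0.0]
ft_force: [2.3, -0.4, -2.5]
grip_width: 0.0005
grip_force: 1.7
```

```bash
python3 d.py; python3 look.py 3
```

```text
t 5.67 feeder pos [0.5632 0.1506 0.1686] yaw -7.52 w 0.0005 F [ 2.3 -0.4 -2.5]
tray diff: mean 5.56 bright px 0
```

Emit:
arm_command(
  delta_rot=[
    [0,0,0],
    [0,0,0],
    [0,0,0],
    [0,0,0],
    [0,0,0],
    [0,0,0],
    [0,0,0],
    [0,0,0],
  ],
  delta_pos=[
    [-0.0017,0,0.0014],
    [-0.0034,0,0.0028],
    [-0.005,0,0.0042],
    [-0.0067,0,0.0056],
    [-0.0067,0,0.0056],
    [-0.0067,0,0.0056],
    [-0.0067,0,0.0056],
    [-0.0067,0,0.0056],
  ],
  gripper=[1,1,1,1,1,1,1,1],
)

```text
time: 6.38
position: [0.5713, 0.0768, 0.1633]
tool_rot: [0.998, -0.066, -0.0, -0.0]
ft_force: [3.5, -0.6, -1.4]
grip_width: 0.0007
grip_force: 1.5
```

```bash
python3 d.py; python3 look.py 4
```

```text
t 6.38 feeder pos [0.5564 0.1507 0.1633] yaw -7.52 w 0.0007 F [ 3.5 -0.6 -1.4]
tray diff: mean 5.69 bright px 0
```

```bash
python3 - <<'E'
import cv2
im=cv2.imread('pics/s4.png')[200:400,210:390]
cv2.imwrite('pics/s4c.png',cv2.resize(im,None,fx=3,fy=3,interpolation=cv2.INTER_CUBIC))
E
```

```text
(no output)
```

View pics/s4c.png

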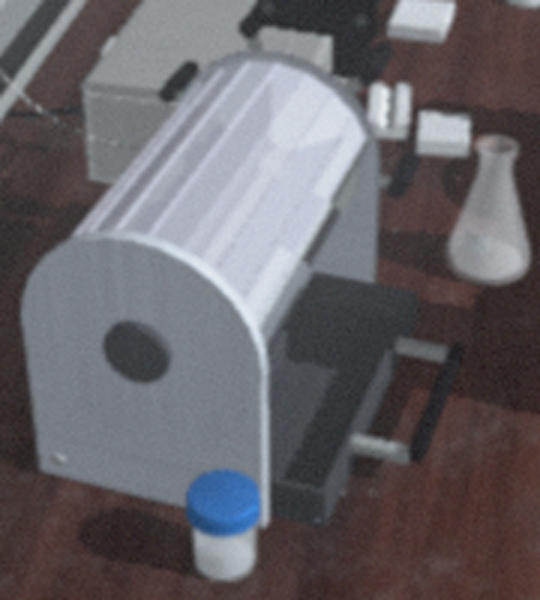

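The tray is still empty and shadowed around crop (350,330). The drum has turned about 46°, so I'm switching to the next peg.

Emit:
arm_command(
  delta_rot=[
    [0,0,0],
    [0,0,0],
    [0,0,0],
    [0,0,0],
    [0,0,0],
    [0,0,0],
    [0,0,0],
    [0,0,0],
    [0,0,0],
    [0,0,0],
    [0,0,0],
  ],
  delta_pos=[
    [0.003,0,0],
    [0.003,0,-0.03],
    [0.003,0,-0.06],
    [0.01,0,-0.08],
    [0.04,0,-0.08],
    [0.07,0,-0.08],
    [0.098,0,-0.08],
    [0.1,0,-0.08],
    [0.1,0,-0.055],
    [0.1,0,-0.03],
    [0.1,0,-0.019],
  ],
  gripper=[1,1,1,1,1,1,1,1,1,1,1],
)

```text
time: 7.35
position: [0.6669, 0.0641, 0.1785]
tool_rot: [0.998, -0.066, -0.005, -0.0]
ft_force: [-1.1, -0.1, -0.0]
grip_width: 0.0002
grip_force: 0.0
```

```bash
python3 d.py;python3 look.py 5; python3 - <<'E'
from h import *
w=cam('wrist');cv2.imwrite('pics/w2.png',w['pixels'])
import numpy as np
for p in range(25,-66,-5):
    a=np.radians(p); print(p,(.598+.085*np.sin(a)+.0165).round(4),(.101+.085*np.cos(a)).round(4))
E
```

```text
t 7.35 feeder pos [0.6528 0.1506 0.1785] yaw -7.52 w 0.0002 F [-1.1 -0.1 -0. ]
tray diff: mean 5.63 bright px 0
25 0.6504 0.178
20 0.6436 0.1809
15 0.6365 0.1831
10 0.6293 0.1847
5 0.6219 0.1857
0 0.6145 0.186
-5 0.6071 0.1857
-10 0.5997 0.1847
-15 0.5925 0.1831
-20 0.5854 0.1809
-25 0.5786 0.178
-30 0.572 0.1746
-35 0.5657 0.1706
-40 0.5599 0.1661
-45 0.5544 0.1611
-50 0.5494 0.1556
-55 0.5449 0.1498
-60 0.5409 0.1435
-65 0.5375 0.1369
```

Emit:
arm_command(
  delta_rot=[
    [0,0,0],
    [0,0,0],
    [0,0,0],
    [0,0,0],
    [0,0,0],
    [0,0,0],
    [0,0,0],
    [0,0,0],
    [0,0,0],
    [0,0,0],
    [0,0,0],
    [0,0,0],
  ],
  delta_pos=[
    [-0.005,0,0],
    [-0.01,0,-0.001],
    [-0.014,0,-0.001],
    [-0.016,0,-0.001],
    [-0.018,0,-0.001],
    [-0.02,0,-0.002],
    [-0.022,0,-0.002],
    [-0.024,0,-0.002],
    [-0.026,0,-0.002],
    [-0.026,0,-0.002],
    [-0.026,0,-0.002],
    [-0.026,0,-0.002],
  ],
  gripper=[1,1,1,1,1,1,1,1,1,1,1,1],
)

```text
time: 8.45
position: [0.6448, 0.067, 0.1844]
tool_rot: [0.998, -0.066, -0.0, 0.0]
ft_force: [2.7, -1.2, 2.3]
grip_width: 0.0005
grip_force: 1.6
```

```bash
python3 d.py;python3 look.py 6
```

```text
t 8.45 feeder pos [0.6305 0.1506 0.1844] yaw -7.52 w 0.0005 F [ 2.7 -1.2  2.3]
tray diff: mean 5.66 bright px 0
```

Emit:
arm_command(
  delta_rot=[
    [0,0,0],
    [0,0,0],
    [0,0,0],
    [0,0,0],
    [0,0,0],
    [0,0,0],
    [0,0,0],
    [0,0,0],
    [0,0,0],
  ],
  delta_pos=[
    [-0.002,0,0],
    [-0.004,0,0],
    [-0.006,0,0],
    [-0.008,0,-0.001],
    [-0.008,0,-0.001],
    [-0.008,0,-0.001],
    [-0.008,0,-0.001],
    [-0.008,0,-0.001],
    [-0.008,0,-0.001],
  ],
  gripper=[1,1,1,1,1,1,1,1,1],
)

```text
time: 9.25
position: [0.6359, 0.0683, 0.1848]
tool_rot: [0.998, -0.066, -0.001, -0.0]
ft_force: [-0.0, -0.2, 1.0]
grip_width: 0.0002
grip_force: 0.1
```

```bash
python3 d.py;python3 look.py 7
```

```text
t 9.25 feeder pos [0.6216 0.1507 0.1848] yaw -7.51 w 0.0002 F [-0.  -0.2  1. ]
tray diff: mean 25.31 bright px 371
```

```bash
python3 look.py 8; python3 look.py 9; python3 - <<'E'
import cv2
im=cv2.imread('pics/s9.png')[200:400,210:390]
cv2.imwrite('pics/s9c.png',cv2.resize(im,None,fx=3,fy=3,interpolation=cv2.INTER_CUBIC))
E
```

```text
tray diff: mean 25.32 bright px 361
tray diff: mean 25.34 bright px 367
```

View pics/s9c.png

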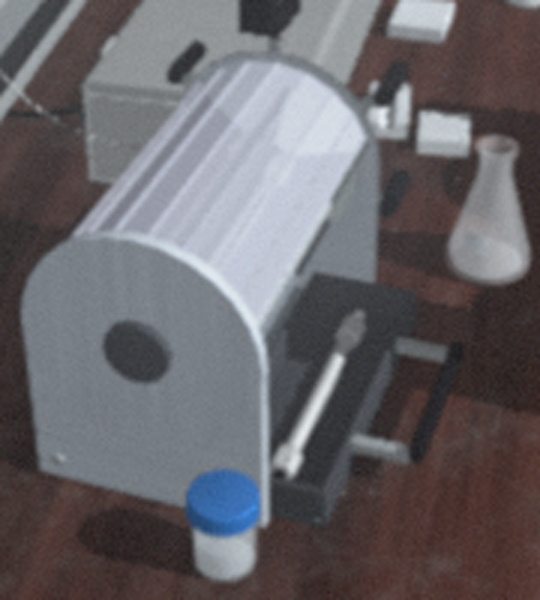

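Column 1 lies at rest in the tray, from crop (350,330) to (288,460).

Emit:
arm_command(
  delta_rot=[
    [0,0,0],
    [0,0,0],
    [0,0,0],
    [0,0,0],
    [0,0,0],
    [0,0,0],
    [0,0,0],
    [0,0,0],
    [0,0,0],
    [0,0,0],
    [0,0,0],
    [0,0,0],
  ],
  delta_pos=[
    [-0.003,0,0],
    [-0.006,0,0],
    [-0.009,0,0],
    [-0.012,0,0],
    [-0.015,0,0],
    [-0.018,0,0],
    [-0.021,0,0.0005],
    [-0.024,0,0.001],
    [-0.027,0,0.002],
    [-0.03,0,0.0025],
    [-0.033,0,0.003],
    [-0.036,0,0.004],
  ],
  gripper=[1,1,1,1,1,1,1,1,1,1,1,1],
)

```text
time: 10.4
position: [0.6011, 0.0729, 0.1815]
tool_rot: [0.998, -0.066, 0.0, -0.0]
ft_force: [2.8, -0.2, 1.8]
grip_width: 0.0004
grip_force: 1.3
```

```bash
python3 d.py;python3 look.py 10
```

```text
t 10.4 feeder pos [0.5864 0.1507 0.1815] yaw -7.52 w 0.0004 F [ 2.8 -0.2  1.8]
tray diff: mean 25.45 bright px 367
```

Emit:
arm_command(
  delta_rot=[
    [0,0,0],
    [0,0,0],
    [0,0,0],
    [0,0,0],
    [0,0,0],
    [0,0,0],
    [0,0,0],
    [0,0,0],
    [0,0,0],
  ],
  delta_pos=[
    [-0.0025,0,0.001],
    [-0.005,0,0.002],
    [-0.0075,0,0.003],
    [-0.01,0,0.004],
    [-0.0125,0,0.005],
    [-0.0145,0,0.0065],
    [-0.0145,0,0.0065],
    [-0.0145,0,0.0065],
    [-0.0145,0,0.0065],
  ],
  gripper=[1,1,1,1,1,1,1,1,1],
)

```text
time: 11.2
position: [0.586, 0.0748, 0.1745]
tool_rot: [0.998, -0.066, -0.001, 0.0]
ft_force: [0.1, -0.3, -0.3]
grip_width: 0.0004
grip_force: 0.3
```

```bash
python3 d.py;python3 look.py 11
```

```text
t 11.2 feeder pos [0.5712 0.1507 0.1745] yaw -7.52 w 0.0004 F [ 0.1 -0.3 -0.3]
tray diff: mean 25.43 bright px 368
```

Emit:
arm_command(
  delta_rot=[
    [0,0,0],
    [0,0,0],
    [0,0,0],
    [0,0,0],
    [0,0,0],
    [0,0,0],
    [0,0,0],
    [0,0,0],
  ],
  delta_pos=[
    [-0.002,0,0.0015],
    [-0.004,0,0.003],
    [-0.006,0,0.004],
    [-0.0085,0,0.0055],
    [-0.0085,0,0.0055],
    [-0.0085,0,0.0055],
    [-0.0085,0,0.0055],
    [-0.0085,0,0.0055],
  ],
  gripper=[1,1,1,1,1,1,1,1],
)

```text
time: 11.92
position: [0.5784, 0.0759, 0.1691]
tool_rot: [0.998, -0.066, -0.0, -0.0]
ft_force: [3.4, -0.2, -2.9]
grip_width: 0.0001
grip_force: 1.6
```

```bash
python3 d.py; python3 look.py 12
```

```text
t 11.92 feeder pos [0.5636 0.1507 0.1691] yaw -7.52 w 0.0001 F [ 3.4 -0.2 -2.9]
tray diff: mean 25.53 bright px 368
```

Emit:
arm_command(
  delta_rot=[
    [0,0,0],
    [0,0,0],
    [0,0,0],
    [0,0,0],
    [0,0,0],
    [0,0,0],
    [0,0,0],
    [0,0,0],
  ],
  delta_pos=[
    [-0.0017,0,0.0014],
    [-0.0034,0,0.0028],
    [-0.005,0,0.0042],
    [-0.0067,0,0.0056],
    [-0.0067,0,0.0056],
    [-0.0067,0,0.0056],
    [-0.0067,0,0.0056],
    [-0.0067,0,0.0056],
  ],
  gripper=[1,1,1,1,1,1,1,1],
)

```text
time: 12.63
position: [0.5715, 0.0768, 0.1636]
tool_rot: [0.998, -0.066, -0.001, -0.0]
ft_force: [2.2, 0.7, -1.5]
grip_width: 0.0007
grip_force: 1.1
```

```bash
python3 d.py; python3 look.py 13
```

```text
t 12.63 feeder pos [0.5566 0.1508 0.1636] yaw -7.52 w 0.0007 F [ 2.2  0.7 -1.5]
tray diff: mean 25.51 bright px 372
```

Emit:
arm_command(
  delta_rot=[
    [0,0,0],
    [0,0,0],
    [0,0,0],
    [0,0,0],
    [0,0,0],
    [0,0,0],
    [0,0,0],
    [0,0,0],
    [0,0,0],
    [0,0,0],
    [0,0,0],
  ],
  delta_pos=[
    [0.003,0,0],
    [0.003,0,-0.03],
    [0.003,0,-0.06],
    [0.01,0,-0.08],
    [0.04,0,-0.08],
    [0.07,0,-0.08],
    [0.098,0,-0.08],
    [0.1,0,-0.08],
    [0.1,0,-0.055],
    [0.1,0,-0.03],
    [0.1,0,-0.019],
  ],
  gripper=[1,1,1,1,1,1,1,1,1,1,1],
)

```text
time: 13.6
position: [0.6676, 0.0637, 0.1791]
tool_rot: [0.998, -0.066, -0.005, 0.0]
ft_force: [-0.9, -0.2, -1.2]
grip_width: 0.0002
grip_force: 0.0
```

Emit:
arm_command(
  delta_rot=[
    [0,0,0],
    [0,0,0],
    [0,0,0],
    [0,0,0],
    [0,0,0],
    [0,0,0],
    [0,0,0],
    [0,0,0],
    [0,0,0],
    [0,0,0],
    [0,0,0],
  ],
  delta_pos=[
    [-0.005,0,0],
    [-0.01,0,-0.001],
    [-0.014,0,-0.001],
    [-0.016,0,-0.001],
    [-0.018,0,-0.001],
    [-0.02,0,-0.002],
    [-0.022,0,-0.002],
    [-0.022,0,-0.002],
    [-0.022,0,-0.002],
    [-0.022,0,-0.002],
    [-0.022,0,-0.002],
  ],
  gripper=[1,1,1,1,1,1,1,1,1,1,1],
)

```text
time: 14.52
position: [0.6503, 0.0663, 0.1855]
tool_rot: [0.998, -0.066, 0.001, 0.0]
ft_force: [2.5, -0.7, 2.8]
grip_width: 0.0005
grip_force: 1.5
```

```bash
python3 d.py;python3 look.py 14
```

```text
t 14.52 feeder pos [0.636  0.1507 0.1855] yaw -7.53 w 0.0005 F [ 2.5 -0.7  2.8]
tray diff: mean 25.3 bright px 370
```

Emit:
arm_command(
  delta_rot=[
    [0,0,0],
    [0,0,0],
    [0,0,0],
    [0,0,0],
    [0,0,0],
    [0,0,0],
    [0,0,0],
    [0,0,0],
  ],
  delta_pos=[
    [-0.002,0,0],
    [-0.004,0,0],
    [-0.006,0,-0.001],
    [-0.006,0,-0.001],
    [-0.006,0,-0.001],
    [-0.006,0,-0.001],
    [-0.006,0,-0.001],
    [-0.006,0,-0.001],
  ],
  gripper=[1,1,1,1,1,1,1,1],
)

```text
time: 15.23
position: [0.6423, 0.0674, 0.1852]
tool_rot: [0.998, -0.066, -0.001, -0.0]
ft_force: [-0.1, 0.8, -0.5]
grip_width: 0.0002
grip_force: 0.2
```

```bash
python3 d.py;python3 look.py 15
```

```text
t 15.23 feeder pos [0.628  0.1507 0.1852] yaw -7.52 w 0.0002 F [-0.1  0.8 -0.5]
tray diff: mean 30.27 bright px 467
```

Emit:
arm_command(
  delta_rot=[
    [0,0,0],
    [0,0,0],
    [0,0,0],
    [0,0,0],
    [0,0,0],
    [0,0,0],
  ],
  delta_pos=[
    [0.004,0,0],
    [0.004,0,-0.03],
    [0.004,0,-0.06],
    [0.004,0,-0.09],
    [0.004,0,-0.1],
    [0.004,0,-0.1],
  ],
  gripper=[1,1,1,1,1,1],
)

```text
time: 15.78
position: [0.6491, 0.0667, 0.2894]
tool_rot: [0.998, -0.066, 0.003, -0.0]
ft_force: [-0.5, 0.2, -0.3]
grip_width: 0.0003
grip_force: 0.0
```

```bash
python3 look.py 16; python3 d.py .4765 .298 .285; python3 - <<'E'
import cv2
im=cv2.imread('pics/s16.png')[200:400,210:390]
cv2.imwrite('pics/s16c.png',cv2.resize(im,None,fx=3,fy=3,interpolation=cv2.INTER_CUBIC))
E
```

```text
tray diff: mean 30.16 bright px 463
t 15.83 feeder pos [0.6334 0.1507 0.2867] yaw -7.52 w 0.0007 F [-0.4  0.1  0. ]
delta [-0.1569 -0.1472  0.0015]
```

View pics/s16c.png

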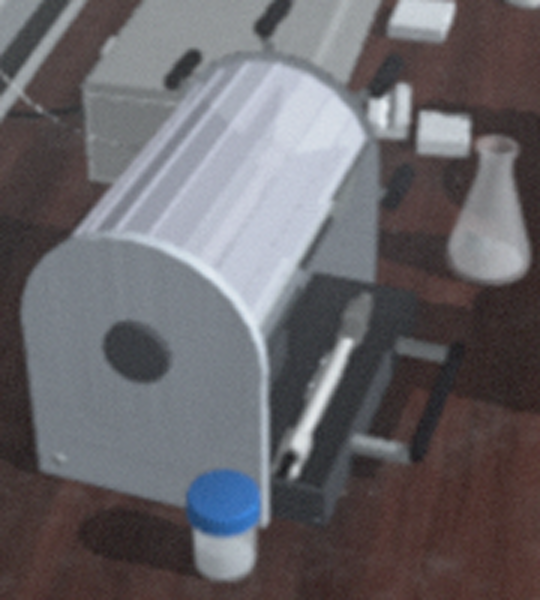

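The second column is in the tray beside/on the first, between crop (355,310) and (290,465). The handle is unmoved. Next I go over the handle gap.

Emit:
arm_command(
  delta_rot=[
    [0,0,0],
    [0,0,0],
    [0,0,0],
    [0,0,0],
    [0,0,0],
    [0,0,0],
    [0,0,0],
    [0,0,0],
    [0,0,0],
    [0,0,0],
    [0,0,0],
    [0,0,0],
  ],
  delta_pos=[
    [-0.027,-0.025,0],
    [-0.053,-0.049,0],
    [-0.08,-0.074,0],
    [-0.107,-0.098,0],
    [-0.133,-0.123,0],
    [-0.16,-0.147,0],
    [-0.16,-0.147,0.02],
    [-0.16,-0.147,0.05],
    [-0.16,-0.147,0.08],
    [-0.16,-0.147,0.1],
    [-0.16,-0.147,0.1],
    [-0.16,-0.147,0.1],
  ],
  gripper=[1,1,1,1,1,1,0.2,0.2,0.2,0.2,0.2,0.2],
)

```text
time: 16.83
position: [0.5058, 0.233, 0.1833]
tool_rot: [0.998, -0.066, -0.003, 0.001]
ft_force: [0.6, 0.2, -0.2]
grip_width: 0.0309
grip_force: 0.0
```

```bash
python3 d.py .4735 .298 .012; python3 - <<'E'
from h import *
w=cam('wrist');cv2.imwrite('pics/w3.png',w['pixels'])
a=np.radians(-7.5);c,s=np.cos(a),np.sin(a);F=np.array([[c,-s,0],[s,c,0],[0,0,1.]])
for n,p in [('hL',(.4532,.353,.032)),('hR',(.4532,.243,.032)),('gap',(.4735,.298,.01)),('trF',(.495,.298,.028))]: print(n,proj(w,F@np.array(p)).round(1))
E
```

```text
t 16.83 feeder pos [0.471  0.297  0.1833] yaw -7.52 w 0.0309 F [ 0.6  0.2 -0.2]
delta [ 0.0036 -0.0014  0.1712]
hL [243.  242.9]
hR [387.3 242.7]
gap [315.1 210.2]
trF [315.1 187.4]
```

View pics/w3.png

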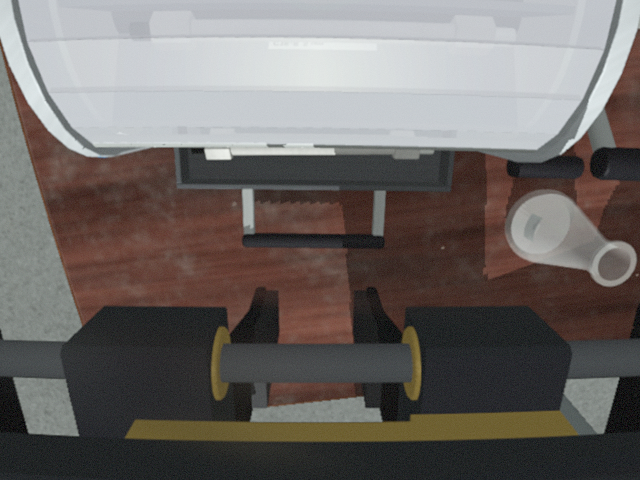

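The wrist view shows the handle from (243,241) to (384,241) with standoffs at x≈249 and 378. The columns are in the tray and one is still in the drum. The layout matches the estimate, so I descend into the gap.

Emit:
arm_command(
  delta_rot=[
    [0,0,0],
    [0,0,0],
    [0,0,0],
    [0,0,0],
    [0,0,0],
    [0,0,0],
    [0,0,0],
    [0,0,0],
    [0,0,0],
    [0,0,0],
    [0,0,0],
    [0,0,0],
  ],
  delta_pos=[
    [0.001,-0.001,0.015],
    [0.001,-0.001,0.035],
    [0.001,-0.001,0.055],
    [0.001,-0.001,0.075],
    [0.001,-0.001,0.095],
    [0.001,-0.001,0.115],
    [0.001,-0.001,0.13],
    [0.001,-0.001,0.145],
    [0.001,-0.001,0.158],
    [0.001,-0.001,0.167],
    [0.001,-0.001,0.172],
    [0.001,-0.001,0.173],
  ],
  gripper=[0.2,0.2,0.2,0.2,0.2,0.2,0.2,0.2,0.2,0.2,0.2,0.2],
)

```text
time: 17.88
position: [0.5095, 0.2343, 0.0128]
tool_rot: [0.998, -0.066, 0.0, -0.0]
ft_force: [0.5, 0.2, -0.4]
grip_width: 0.0346
grip_force: 0.0
```

```bash
python3 d.py .403 .298 .012
```

```text
t 17.88 feeder pos [0.4745 0.2988 0.0128] yaw -7.53 w 0.0346 F [ 0.5  0.2 -0.4]
delta [-0.0715  0.0009  0.0008]
```

Emit:
arm_command(
  delta_rot=[
    [0,0,0],
    [0,0,0],
    [0,0,0],
    [0,0,0],
    [0,0,0],
    [0,0,0],
    [0,0,0],
    [0,0,0],
    [0,0,0],
    [0,0,0],
    [0,0,0],
    [0,0,0],
  ],
  delta_pos=[
    [-0.002,0,0],
    [-0.004,0,0],
    [-0.0055,0,0],
    [-0.0065,0,0],
    [-0.0075,0,0],
    [-0.0085,0,0],
    [-0.0105,0,0],
    [-0.0125,0,0],
    [-0.015,0,0],
    [-0.0175,0,0],
    [-0.02,0,0],
    [-0.0225,0,0],
  ],
  gripper=[0.2,0.2,0.2,0.2,0.2,0.2,0.2,0.2,0.2,0.2,0.2,0.2],
)

```text
time: 18.88
position: [0.4867, 0.2374, 0.013]
tool_rot: [0.998, -0.066, 0.0, -0.0]
ft_force: [4.6, -0.8, 2.2]
grip_width: 0.0348
grip_force: 2.0
```

Emit:
arm_command(
  delta_rot=[
    [0,0,0],
    [0,0,0],
    [0,0,0],
    [0,0,0],
    [0,0,0],
    [0,0,0],
    [0,0,0],
    [0,0,0],
    [0,0,0],
    [0,0,0],
    [0,0,0],
    [0,0,0],
  ],
  delta_pos=[
    [-0.0025,0,0],
    [-0.005,0,0],
    [-0.0075,0,0],
    [-0.01,0,0],
    [-0.0125,0,0],
    [-0.015,0,0],
    [-0.0175,0,0],
    [-0.02,0,0],
    [-0.0225,0,0],
    [-0.025,0,0],
    [-0.0275,0,0],
    [-0.03,0,0],
  ],
  gripper=[0.2,0.2,0.2,0.2,0.2,0.2,0.2,0.2,0.2,0.2,0.2,0.2],
)

```text
time: 19.88
position: [0.4568, 0.2412, 0.0129]
tool_rot: [0.998, -0.066, 0.0, -0.0]
ft_force: [4.7, -0.3, 1.1]
grip_width: 0.0349
grip_force: 2.1
```

Emit:
arm_command(
  delta_rot=[
    [0,0,0],
    [0,0,0],
    [0,0,0],
    [0,0,0],
    [0,0,0],
    [0,0,0],
    [0,0,0],
    [0,0,0],
    [0,0,0],
    [0,0,0],
    [0,0,0],
  ],
  delta_pos=[
    [-0.0025,0,0],
    [-0.005,0,0],
    [-0.0075,0,0],
    [-0.01,0,0],
    [-0.0125,0,0],
    [-0.0145,0,0],
    [-0.016,0,0],
    [-0.017,0,0],
    [-0.0175,0,0],
    [-0.0175,0,0],
    [-0.0175,0,0],
  ],
  gripper=[0.2,0.2,0.2,0.2,0.2,0.2,0.2,0.2,0.2,0.2,0.2],
)

```text
time: 20.8
position: [0.4394, 0.2435, 0.0128]
tool_rot: [0.998, -0.066, -0.0, 0.0]
ft_force: [3.3, -0.7, 2.8]
grip_width: 0.0347
grip_force: 1.7
```

```bash
python3 d.py; python3 - <<'E'
from h import *
w=cam('top');cv2.imwrite('pics/t2.png',w['pixels'])
im=w['pixels'][170:300,200:370]
cv2.imwrite('pics/t2c.png',cv2.resize(im,None,fx=4.6,fy=4.6,interpolation=cv2.INTER_CUBIC))
E
```

```text
t 20.8 feeder pos [0.4039 0.2987 0.0128] yaw -7.53 w 0.0347 F [ 3.3 -0.7  2.8]
```

Emit:
arm_command(
  delta_rot=[
    [0,0,0],
    [0,0,0],
    [0,0,0],
    [0,0,0],
    [0,0,0],
    [0,0,0],
    [0,0,0],
    [0,0,0],
    [0,0,0],
    [0,0,0],
    [0,0,0],
    [0,0,0],
  ],
  delta_pos=[
    [0.003,0,0],
    [0.006,0,0],
    [0.006,0,0],
    [0.006,0,-0.01],
    [0.006,0,-0.03],
    [0.006,0,-0.055],
    [0.006,0,-0.085],
    [0.006,0,-0.115],
    [0.006,0,-0.145],
    [0.006,0,-0.175],
    [0.006,0,-0.2],
    [0.006,0,-0.2],
  ],
  gripper=[0.2,0.2,0.2,0.2,0.2,0.2,0.2,0.2,0.2,0.2,0.2,0.2],
)

```text
time: 21.85
position: [0.4476, 0.2436, 0.2182]
tool_rot: [0.998, -0.065, 0.004, -0.002]
ft_force: [1.0, -0.1, 0.2]
grip_width: 0.0349
grip_force: 0.0
```

```bash
python3 d.py; python3 - <<'E'
from h import *
w=cam('wrist');cv2.imwrite('pics/w4.png',w['pixels'])
a=np.radians(-7.5);c,s=np.cos(a),np.sin(a);F=np.array([[c,-s,0],[s,c,0],[0,0,1.]])
for n,p in [('plate front L base',(.525,.41,0)),('handle exp',(.3895,.298,.032)),('back exp',(.504,.298,.028)),('feeder front line z.028',(.525,.298,.028))]: print(n,proj(w,F@np.array(p)).round(1))
E
```

```text
t 21.85 feeder pos [0.412  0.2999 0.2182] yaw -7.5 w 0.0349 F [ 1.  -0.1  0.2]
plate front L base [187.2  73.8]
handle exp [320. 239.]
back exp [320.3  97.1]
feeder front line z.028 [320.4  69. ]
```

View pics/w4.png

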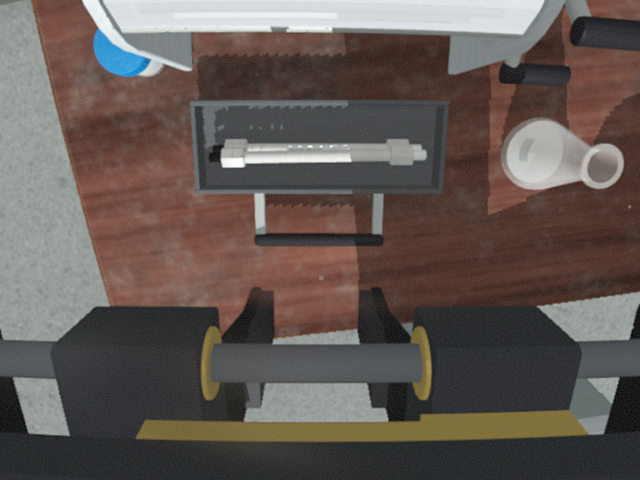

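The tray is about 20 mm clear of the feeder front: its back edge is at row 100 and the plate bases are at row 70. The columns lie near row 153, with ends from (211,155) to (427,155), and look stacked. I'll check this numerically by triangulation.

```bash
cat > st.py <<'E'
from h import *
a=np.radians(-7.5);c,s=np.cos(a),np.sin(a);F=np.array([[c,-s,0],[s,c,0],[0,0,1.]])
w=cam('wrist');sd=cam('side');t=cam('top')
cv2.imwrite('pics/sd_f.png',sd['pixels']);cv2.imwrite('pics/t_f.png',t['pixels'])
def lines(cm,thr):
    g=cv2.cvtColor(cm['pixels'],cv2.COLOR_BGR2GRAY)
    P=np.array([proj(cm,F@np.array(p)) for p in [(.433,.205,.03),(.433,.393,.03),(.499,.393,.03),(.499,.205,.03)]]).round().astype(int)
    m=np.zeros(g.shape,np.uint8);cv2.fillPoly(m,[P],1)
    b=((g>thr)&(m>0)).astype(np.uint8)
    n,l,q,ce=cv2.connectedComponentsWithStats(b)
    out=[]
    for i in range(1,n):
        if q[i,4]>25:
            ys,xs=np.where(l==i);r=cv2.minAreaRect(np.c_[xs,ys].astype(np.float32));out.append((q[i,4],[np.round(k,1).tolist() if not np.isscalar(k) else round(k,1) for k in r]))
    return g,out
for n,cm in [('wrist',w),('side',sd),('top',t)]:
    for thr in (110,150):
        g,o=lines(cm,thr); print(n,thr,o)
g=cv2.cvtColor(w['pixels'],cv2.COLOR_BGR2GRAY)
for x in (215,230,260,320,400,422): print('col',x,g[96:196:3,x].tolist())
for z in (.0125,.03,.038): print(z,np.linalg.norm(onz(w,211,155,z)-onz(w,427,155,z)).round(4),'nuts',np.linalg.norm(onz(w,221,153,z)-onz(w,414,153,z)).round(4),(F.T@onz(w,320,153,z)).round(4))
E
python3 st.py
```

```text
wrist 110 [(np.int32(212), [[207.0, 116.5], [29.0, 20.0], 90.0]), (np.int32(4368), [[322.0, 150.5], [28.1, 208.0], 89.6])]
wrist 150 [(np.int32(3753), [[322.0, 151.5], [27.0, 206.0], 90.0])]
side 110 [(np.int32(26), [[361.4, 308.9], [4.6, 8.6], 35.5]), (np.int32(282), [[349.1, 342.7], [8.9, 46.8], 18.4])]
side 150 [(np.int32(170), [[350.3, 340.1], [5.6, 38.6], 16.4])]
top 110 [(np.int32(416), [[268.1, 280.2], [66.5, 9.1], 5.2])]
top 150 [(np.int32(145), [[249.0, 278.5], [28.0, 7.0], 0.0]), (np.int32(72), [[277.5, 281.5], [21.0, 5.0], 0.0])]
col 215 [60, 111, 113, 106, 92, 74, 77, 81, 75, 79, 95, 76, 72, 76, 74, 93, 36, 28, 31, 25, 34, 48, 77, 71, 75, 72, 74, 75, 77, 62, 66, 113, 107, 89]
col 230 [60, 115, 110, 76, 74, 81, 79, 75, 76, 75, 79, 76, 73, 76, 154, 151, 159, 166, 168, 165, 235, 253, 252, 180, 74, 76, 73, 69, 73, 63, 66, 114, 91, 91]
col 260 [69, 115, 107, 108, 80, 82, 76, 81, 79, 77, 87, 69, 70, 74, 72, 126, 163, 218, 158, 199, 233, 242, 64, 70, 74, 73, 79, 71, 74, 64, 69, 112, 199, 202]
col 320 [65, 116, 107, 75, 75, 80, 78, 78, 79, 72, 75, 77, 72, 74, 71, 129, 215, 149, 162, 211, 236, 230, 73, 76, 72, 71, 73, 73, 76, 62, 68, 111, 80, 62]
col 400 [63, 74, 60, 74, 74, 77, 75, 74, 84, 76, 79, 79, 72, 80, 153, 153, 154, 159, 160, 160, 155, 154, 139, 68, 78, 80, 75, 72, 74, 62, 70, 78, 54, 58]
col 422 [58, 81, 63, 73, 75, 78, 74, 73, 77, 75, 79, 75, 79, 79, 78, 65, 84, 130, 179, 179, 167, 74, 70, 71, 73, 73, 73, 74, 71, 64, 70, 77, 60, 59]
0.0125 0.1819 nuts 0.1622 [0.4576 0.2971 0.0125]
0.03 0.1732 nuts 0.1544 [0.4591 0.2972 0.03  ]
0.038 0.1692 nuts 0.1509 [0.4597 0.2973 0.038 ]
```

```bash
python3 -c "
from rig import robot
print(robot.hand_in())"
```

```text
the job is handed in; nothing more can be done
None
```

I handed the job in at about 22 s: two columns dropped one after the other, and the tray is drawn about 20 mm clear of the feeder with both in it, though they seem to lie stacked with the upper one about 10 mm above the rim; the third column stayed in the drum, and I saw no contact with the flask, jar or bottle.

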